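# Start the last levelling foot of an upturned crate stand

### The job

This crate stand lies upside down with one levelling foot still to fit: lift the loose white dust cap off the bare leg and set it, open side down, in the white tray, then take the foot from the wooden block and stand its stud in the leg's threaded end. Without forcing it, turn the foot backward (anticlockwise from above) with its thread resting on the leg's until you feel it drop off the start of the thread, then screw it forward (clockwise) one full turn from there. Finish still gripping the started foot, upright in the leg, without letting go, and leave the spanner, the gourd and the eggs alone.

Things in the scene. Friction and masses are not known exactly. Their poses are not given: they have to be found in the camera images.
- stand: Upturned crate stand of grey steel, fixed on the bench: frame 310 (x) by 410 mm (y), 34 mm high, with four upright 50 mm square legs 120 mm high. Three have black feet (tops 144 mm high); the bare leg, under the white cap, is the near right one. Origin: on the bench under the bare leg's axis; z up; x, y along the frame's sides towards the neighbouring legs (260 and 360 mm away).
- leg_end (a point): Centre of the bare leg's upper end, 120 mm above the bench, axes as the stand. A black insert under the cap: 35 mm upright bore, right-hand two-start thread of 25 mm inner diameter that starts 4 mm down (where round the bore cannot be seen). One turn moves the foot 12 mm. Turned back, it rises and drops 6 mm every half turn.
- cap: White plastic dust cap, loose on the bare leg: square sleeve 58 x 58 mm outside, 53 mm inside, 34 mm high with a 4 mm top; 30 g. Origin: centre of its open lower rim (30 mm below the leg's end at the start); z to its closed top; x, y along its sides.
- tray: Fixed open white plastic tray, 160 x 160 mm outside, walls 4 mm thick and 35 mm high, floor 4 mm thick. Origin: centre of its underside; x, y along its sides; z up.
- block: Fixed wooden block, 110 (x) by 75 (y) by 50 mm high, with one bored hole of 34 mm, 40 mm deep, in the middle of its top, in which the foot stands. Origin: centre of its underside.
- foot: Black levelling foot, 0.10 to 0.16 kg, stud down: round pad on top, 38 mm collar, 30 mm coarse stud whose lowest 20 mm is a plain 22 mm pilot with a bevelled tip. Origin: the stud's tip; z up to the pad; x is not marked. In the leg's thread the tip rests 24 mm (just before the drop) to 30 mm (just after it) below the leg's end; one turn after the drop, about 42 mm.
- foot_pad (a point): Middle of the foot's pad, 77 mm above the stud's tip: the place to grip. Pad 52 mm across, 14 mm thick (70 to 84 mm above the tip), round, so it can be gripped at any yaw; axes as the foot.
- spanner: Steel spanner 190 mm long lying on the bench; leave it. Origin near its middle.
- gourd: Tan butternut gourd standing on the bench, 100 mm wide, 178 mm high; leave it. Origin: centre of its underside.
- eggs: Cardboard tray of six eggs, 104 x 150 mm, 66 mm high; leave it. Origin: centre of its underside.
There are look-alikes about, which are no part of the job. Of the things that look like the foot, the larger one is meant.

How it is judged:
On the way, in this order (a step that is already met when the one before it is completed fails the run):
1. the cap is off the leg and stands released in the tray (x of cap in the frame of tray between -0.055 and 0.055 m and y of cap in the frame of tray between -0.055 and 0.055 m and z of cap in the frame of tray below 0.012 m and angle between cap's own z axis and vertical below 0.15 rad and contact force between the fingers and cap below 0.1 N), for 0.2 s.
2. the foot stands in the leg, turned back to the very top of the thread and bearing on it (horizontal distance between foot and leg_end below 0.004 m and angle between foot's own z axis and vertical below 0.12 rad and z of foot in the frame of leg_end between -0.0254 and -0.0225 m and angle between the x axis of foot and the x axis of stand, either way round between 0.17 and 0.65 rad and contact force between foot and stand above 0.4 N and linear speed of foot below 0.008 m/s), for 0.05 s.
3. it has dropped over the start and is down on the next thread (horizontal distance between foot and leg_end below 0.004 m and angle between foot's own z axis and vertical below 0.12 rad and z of foot in the frame of leg_end between -0.0312 and -0.028 m and angle between the x axis of foot and the x axis of stand, either way round below 0.61 rad), for 0.05 s.
At the end, for the whole second after the job is handed in: Cap released, open side down on the tray floor; foot upright (5 deg) and central (3 mm) in the leg, one turn (give or take a quarter) past the drop: tip 38.5 to 45.5 mm below the leg's end; fingers still gripping it (over 2 N), still; spanner, gourd, eggs within 30 mm of their places (all of step 1 and z of foot in the frame of leg_end between -0.0455 and -0.0385 m and horizontal distance between foot and leg_end below 0.003 m and angle between foot's own z axis and vertical below 0.09 rad and contact force between the fingers and foot above 2 N and angular speed of foot below 0.2 rad/s and distance of each of spanner, gourd, eggs from where it was at the start of the episode below 0.03 m); the arm keeps its last pose, push and grip.
It fails at once if the spanner, the gourd or the eggs are pushed away (distance of any of spanner, gourd, eggs from where it was at the start of the episode above 0.03 m).
It fails at once if the foot is forced: pressed on the leg with over 70 N (contact force between foot and stand above 70 N).
It also fails if it takes over 72 s, if anything falls off the work surface, if the arm or the gripper's body presses on something with over 40 N, if the wrist force passes 120 N, or if a joint passes its speed limit or range.

### The arm

A 7-joint arm with a two-finger parallel gripper is mounted at the origin on the work surface. World frame = base frame: x ahead of the robot, y to its left, z up, the work surface at z = 0. Lengths are in m, angles in rad, forces in N, time in s.
With the tool pointing down it reaches from about 0.425 to 0.95 m from the base axis. Payload 16.7 kg.
Tool frame: the origin (TCP) lies midway between the tips of the shut fingers; the grasp point (between the pads) lies 19 mm behind it; z points along the fingers, y is the line along which they close (so a half turn about z gives the same grasp; the last joint's range is limited). The gripper opens to 94 mm and grips with 3 to 60 N. Pads are 16 mm wide; open, the fingers measure 119 mm over their backs; the gripper's body (75 mm by 177 mm) begins 78 mm behind the grasp point.
Start: joints at [0.958, 0.426, 0.074, 1.606, -0.034, 1.111, -0.067], TCP at [0.302, -0.604, 0.205] pointing down, gripper open.
Joint ranges: [-2.85, 2.85], [-0.5, 2.14], [-1.23, 1.37], [0.21, 2.46], [-1.02, 4.16], [0.16, 2.05], [-2.73, 2.73]. Speed limits (rad/s): [1.89, 1.89, 2.39, 2.39, 3.01, 3.01, 3.01].

### API

Orientations are given as a rotation vector (axis times angle).
In Python, from workcell import readout, viewer, close_job gives the robot as it stands.
- The arm moves only by the shell command python3 -m crank 'ROWS' [FORCE]. ROWS is JSON, a list of rows, each a list of 7 numbers: the shift along the tool's x, y, z in m, then the turn, a rotation vector about the tool's x, y, z in degrees, then the gripper's target within -1 to 1 (shut at 1, half-way at 0, fully open at -1). In form: [[dx, dy, dz, ax, ay, az, hand], ...]. A call has 1 to 12 rows; each row shifts and turns the commanded pose from where the row before left it, along the tool's axes as they then stand; what a row does not reach is not made up. A row lasts 1/10 s, in which the tool goes at most 50 mm and 8.59 degrees, less where a joint would pass 70% of its speed; a pose out of reach is approached as far as the arm can. A call with a gripper value outside its range is refused whole. The fingers move at their own pace and stop on an object; FORCE is the grip in N (left out, the last holds). Time passes only in rows, so rows that do not move let the fingers close. It gives the time, the measured TCP pose, the force, the opening and the grip force at its end, in the units of the state.
- readout.state(): the state, without advancing time (a new reading comes with each control period).
- viewer.snapshot(name): name is "scene" or "top"; returns a dict with "pixels" (400x640x3 uint8, red, green, blue), "mtx" (3x3 intrinsics, pixels), "cam_to_world" (4x4, takes a point from camera to world coordinates). Camera axes: x right, y down, z forward; pixel columns grow to the right and rows downward; lengths in m; the calibration is good to about 2 mm. A picture is of the moment at which its call begins. There is no depth.
- close_job(): hands the job in; it is judged then, once.
The state is a dict: "t": time; "joint_pos": joint angles; "joint_velocities": joint speeds; "joint_torque": joint torques, N m; "position": TCP position; "orientation": TCP orientation; "ft_force": force on the tool from outside, world axes, zero at the start; "torque": the same for the moment, N m; "opening": finger opening in m; "grip_force": force on a finger pad.
Only numpy, scipy, OpenCV 4.12 (cv2) and the standard library are available. Lean on these libraries where they do the work, as an engineer would, in place of code of your own. Each camera call takes 0.05 s, during which the arm holds its last target. There are 200 camera calls.

## Working session

There is one attempt and no reset: what is moved stays moved. The work goes in short steps, Python scripts to look and compute and a shell command to move; the robot and the scene stay as the last step left them, time stands still between calls to the robot, and variables do not carry over. Pictures are saved under pics/ and viewed, at most 10 in all, crops included, and the job is handed in when it is done.

```bash
mkdir -p pics
cat > h.py <<'E'
import numpy as np,cv2
from workcell import readout,viewer
from scipy.spatial.transform import Rotation as R
def snap(n,f=None):
    s=viewer.snapshot(n)
    if f: cv2.imwrite('pics/'+f,s['pixels'][:,:,::-1])
    np.savez('/tmp/'+n,**{k:s[k] for k in('pixels','mtx','cam_to_world')}); return s
def ray(s,u,v):
    T=np.array(s['cam_to_world']);d=T[:3,:3]@np.linalg.solve(np.array(s['mtx']),[u,v,1]);return T[:3,3],d
def atz(s,u,v,z):
    o,d=ray(s,u,v);return o+d*(z-o[2])/d[2]
def proj(s,p):
    T=np.array(s['cam_to_world']);q=np.array(s['mtx'])@(T[:3,:3].T@(np.array(p)-T[:3,3]));return q[:2]/q[2]
def tri(s1,p1,s2,p2):
    o,d=ray(s1,*p1);a,e=ray(s2,*p2);d/=np.linalg.norm(d);e/=np.linalg.norm(e)
    k=np.linalg.lstsq(np.c_[d,-e],a-o,rcond=None)[0];x,y=o+k[0]*d,a+k[1]*e
    return (x+y)/2,np.linalg.norm(x-y)
def st():
    s=readout.state();m=R.from_rotvec(s['orientation']).as_matrix()
    print('t',s['t'],'p',np.round(s['position'],4),'x',np.round(m[:,0],3),'y',np.round(m[:,1],3),'z',np.round(m[:,2],3),'f',np.round(s['ft_force'],2),'op',s['opening'],'g',s['grip_force'],'q',np.round(s['joint_pos'],3));return s,m
E
python3 -c "
from h import *
for n in('scene','top'):
    s=snap(n,n+'0.png');print(s['mtx'],np.round(s['cam_to_world'],3))
st()"
```

```text
[[475.08837401   0.         328.25204272]
 [  0.         475.08837401 198.73944199]
 [  0.           0.           1.        ]] [[ 0.573  0.711 -0.408  1.037]
 [ 0.82  -0.491  0.294 -0.401]
 [ 0.009 -0.503 -0.865  1.15 ]
 [ 0.     0.     0.     1.   ]]
[[483.41010163   0.         316.8557297 ]
 [  0.         483.41010163 200.01726416]
 [  0.           0.           1.        ]] [[-0.051 -0.977  0.207  0.265]
 [-0.999  0.05  -0.009 -0.041]
 [-0.002 -0.207 -0.978  1.266]
 [ 0.     0.     0.     1.   ]]
t 0.1 p [ 0.3018 -0.6034  0.2048] x [ 0.894  0.447 -0.   ] y [ 0.447 -0.894 -0.001] z [-0.001  0.001 -1.   ] f [-0.33  0.02  0.39] op 0.0939529321769727 g 0.0 q [ 0.957  0.427  0.074  1.607 -0.034  1.111 -0.067]
```

View pics/scene0.png

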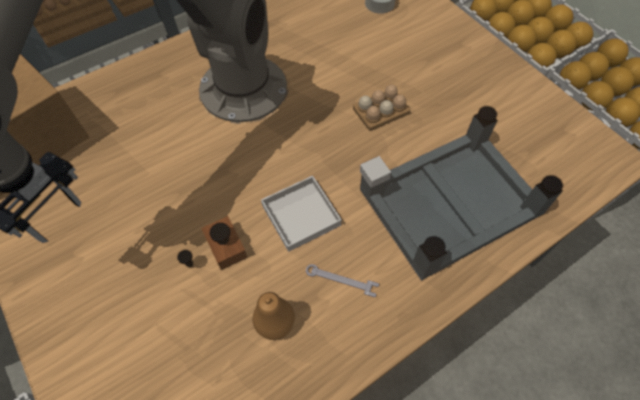

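View pics/top0.png

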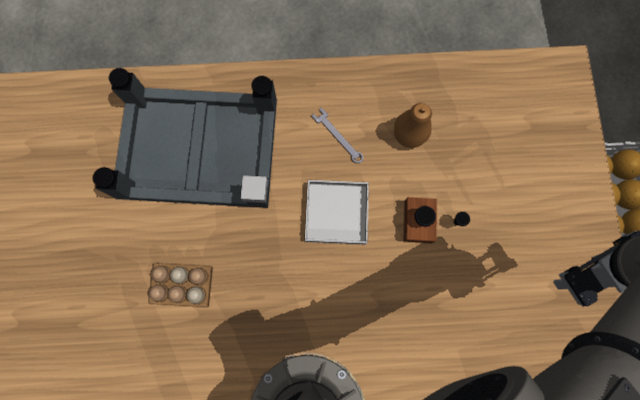

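The scene view shows the cap at (375,171), tray (302,212), and foot in the block (220,234), with a smaller look-alike foot at (186,258). In the top view they are at (254,188), (337,212), (425,216) and (462,219). The black feet on the three other legs, at top (121,78), (262,87) and (106,178), also look like the foot. I choose the larger one, standing in the wooden block, and check it in a close crop.

```bash
python3 -c "
from h import *
a=cv2.imread('pics/scene0.png');b=cv2.imread('pics/top0.png')
def c(i,u,v): return cv2.resize(i[v:v+50,u:u+66],(396,300),interpolation=cv2.INTER_CUBIC)
m=np.vstack([np.hstack([c(a,345,150),c(b,220,160)]),np.hstack([c(a,190,215),c(b,395,190)])])
cv2.imwrite('pics/crop1.png',m)"
```

```text
(no output)
```

View pics/crop1.png

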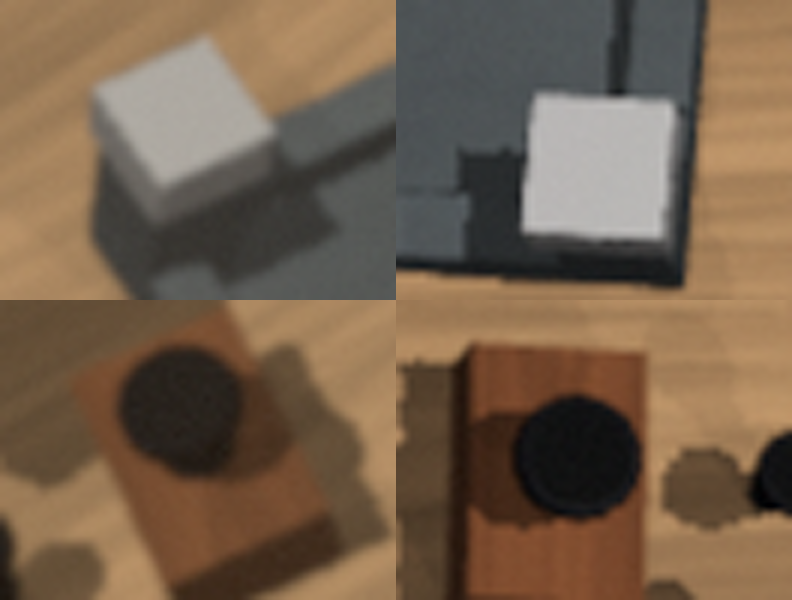

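Cap top corners are crisp in both views: scene roughly (360,165)–(391,172), top roughly (241,175)–(266,200). The foot is the wide black pad on the block, at scene (220.3,232.5) and top (425,216).

```bash
python3 -c "
from h import *
S=dict(np.load('/tmp/scene.npz'));T=dict(np.load('/tmp/top.npz'))
A=[(360.3,165.5),(380,155.8),(390.8,171.7),(372.2,181.7)]
B=[(243.3,175.3),(266.5,176.7),(265.2,200),(241.2,198.8)]
for s,P in((S,A),(T,B)):
    w=np.array([atz(s,*p,.124) for p in P]);print(np.round(w,4).tolist(),w.mean(0).round(4),np.round(np.linalg.norm(w-np.roll(w,1,0),axis=1),3))
    e=np.roll(w,-1,0)-w;print(np.degrees(np.arctan2(e[:,1],e[:,0])).round(1))
print(tri(S,np.mean(A,0),T,np.mean(B,0)))
print('pad',tri(S,(220.3,232.5),T,(425.2,216.2)),atz(S,220.3,232.5,.094),atz(T,425.2,216.2,.094))
print('tray rim top',[atz(T,*p,.035).round(3).tolist() for p in((308,181),(368,182),(366,243),(306,241))],[atz(S,*p,.035).round(3).tolist() for p in((262,210),(315,178),(341,216),(291,247))])
print('small foot',atz(T,462,219,.05),'gourd',atz(T,421,110,.178),'egg',atz(T,180,285,.06))
# leg feet pads z .144
print('feet',[atz(T,*p,.144).round(3).tolist() for p in((121,78),(262,87),(106,178))])
"
```

```text
[[0.5188, 0.0739, 0.124], [0.5237, 0.1352, 0.124], [0.5791, 0.1272, 0.124], [0.576, 0.069, 0.124]] [0.5494 0.1013 0.124 ] [0.057 0.062 0.056 0.058]
[ 85.5  -8.2 -93.1 175.1]
[[0.5772, 0.1247, 0.124], [0.5708, 0.0682, 0.124], [0.5128, 0.073, 0.124], [0.5188, 0.1309, 0.124]] [0.5449 0.0992 0.124 ] [0.059 0.057 0.058 0.058]
[-96.5 175.2  84.1  -6.1]
(array([0.54683834, 0.10149285, 0.1193854 ]), np.float64(0.003826002960554185))
pad (array([ 0.46080024, -0.31655141,  0.08401657]), np.float64(0.003520161748962416)) [ 0.46704056 -0.31578548  0.094     ] [ 0.45848234 -0.31586158  0.094     ]
tray rim top [[0.577, -0.032, 0.035], [0.567, -0.189, 0.035], [0.407, -0.172, 0.035], [0.42, -0.019, 0.035]] [[0.439, -0.188, 0.035], [0.436, -0.014, 0.035], [0.574, -0.024, 0.035], [0.574, -0.182, 0.035]]
small foot [ 0.45374339 -0.41909191  0.05      ] gourd [ 0.70219562 -0.31122331  0.178     ] egg [0.32382973 0.29489911 0.06      ]
feet [[0.84, 0.423, 0.144], [0.797, 0.071, 0.144], [0.582, 0.451, 0.144]]
```

```bash
python3 -m crank '[[0.0297,-0.0289,0,0,0,0,-1],[0.0297,-0.0289,0,0,0,0,-1],[0.0297,-0.0289,0,0,0,0,-1],[0.0297,-0.0289,0,0,0,0,-1],[0.0297,-0.0289,0,0,0,0,-1],[0.0297,-0.0289,0,0,0,0,-1],[0.0297,-0.0289,0,0,0,0,-1],[0.0297,-0.0289,0,0,0,0,-1],[0.0297,-0.0289,0,0,0,0,-1],[0.0297,-0.0289,0,0,0,0,-1]]' 20
python3 -m crank '[[0.0297,-0.0289,0,0,0,0,-1],[0.0297,-0.0289,0,0,0,0,-1],[0.0297,-0.0289,0,0,0,0,-1],[0.0297,-0.0289,0,0,0,0,-1],[0.0297,-0.0289,0,0,0,0,-1],[0.0297,-0.0289,0,0,0,0,-1],[0.0297,-0.0289,0,0,0,0,-1],[0.0297,-0.0289,0,0,0,0,-1]]'
python3 -m crank '[[0,0,0,0,0,-8,-1],[0,0,0,0,0,-8,-1],[0,0,0,0,0,-8,-1],[0,0,0,0,0,-8,-1],[0,0,0,0,0,-8,-1],[0,0,0,0,0,-8,-1],[0,0,0,0,0,-8,-1],[0,0,0,0,0,0,-1]]'
cat >> h.py <<'E'
def to(p):
    s,m=st();print('tool delta',np.round(m.T@(np.array(p)-s['position']),4),'yang',np.degrees(np.arctan2(m[1,1],m[0,1])))
E
python3 -c "
from h import *
to([.547,.1005,.097])"
```

```text
t: 1.1
position: [0.4384, -0.2107, 0.2055]
orientation: [3.058, 0.722, -0.0]
ft_force: [1.0, -0.4, 0.1]
opening: 0.0941
grip_force: 0.0
t: 1.9
position: [0.5476, 0.1023, 0.2054]
orientation: [3.058, 0.722, -0.0]
ft_force: [1.6, -0.4, 0.6]
opening: 0.0941
grip_force: 0.0
t: 2.7
position: [0.5472, 0.1006, 0.2052]
orientation: [-2.358, -2.076, 0.001]
ft_force: [-0.1, 0.3, 0.2]
opening: 0.0941
grip_force: 0.0
t 2.7 p [0.5472 0.1006 0.2052] x [0.127 0.992 0.   ] y [ 0.992 -0.127 -0.001] z [-0.001  0.    -1.   ] f [-0.05  0.28  0.19] op 0.09412881573255415 g 0.0 q [ 0.155  0.278 -0.537  1.847  0.161  1.06  -0.572]
tool delta [-1.000e-04 -1.000e-04  1.082e-01] yang -7.280828308347442
```

```bash
python3 -m crank '[[0,0,0.02,0,0,1,-1],[0,0,0.02,0,0,0,-1],[0,0,0.02,0,0,0,-1],[0,0,0.02,0,0,0,-1],[0,0,0.015,0,0,0,-1],[0,0,0.013,0,0,0,-1],[0,0,0,0,0,0,-1]]' 10
python3 -m crank '[[0,0,0,0,0,0,1],[0,0,0,0,0,0,1],[0,0,0,0,0,0,1],[0,0,0,0,0,0,1],[0,0,0,0,0,0,1],[0,0,0,0,0,0,1],[0,0,0,0,0,0,1],[0,0,0,0,0,0,1]]'
```

```text
t: 3.4
position: [0.5465, 0.1005, 0.096]
orientation: [-2.379, -2.05, 0.003]
ft_force: [0.5, 0.4, 0.1]
opening: 0.0941
grip_force: 0.0
t: 4.2
position: [0.5476, 0.1007, 0.0978]
orientation: [2.379, 2.052, 0.0]
ft_force: [-1.1, -1.1, 6.7]
opening: 0.0582
grip_force: 10.0
```

```bash
python3 -m crank '[[0,0,-0.01,0,0,0,1],[0,0,-0.02,0,0,0,1],[0,0,-0.03,0,0,0,1],[0,0,-0.03,0,0,0,1],[-0.03,-0.004,0,0,0,0,1],[-0.035,-0.0045,0,0,0,0,1],[-0.04,-0.0045,0,0,0,0,1],[-0.04,-0.0045,0,0,0,0,1],[-0.035,-0.0045,0,0,0,0,1],[-0.027,-0.004,0,0,0,0,1],[0,0,0,0,0,0,1]]'
python3 -c "
from h import *
to([.499,-.1025,.0145]); snap('scene','s1.png');snap('top','t1.png')
a=cv2.imread('pics/s1.png')[150:275,230:380];b=cv2.imread('pics/t1.png')[145:270,250:400]
cv2.imwrite('pics/c2.png',np.hstack([cv2.resize(i,(400,333),interpolation=2) for i in(a,b)]))"
```

```text
t: 5.3
position: [0.4902, -0.1039, 0.188]
orientation: [2.383, 2.046, -0.001]
ft_force: [0.5, -0.0, -0.3]
opening: 0.0582
grip_force: 10.0
t 5.3 p [ 0.4902 -0.1039  0.188 ] x [ 0.151  0.988 -0.001] y [ 0.988 -0.151  0.   ] z [-0.    -0.001 -1.   ] f [ 0.46 -0.03 -0.31] op 0.05821949356059327 g 9.999762084335089 q [ 0.468  0.189 -0.433  1.986  0.096  0.986 -0.164]
tool delta [0.0029 0.0085 0.1735] yang -8.708534044280167
```

View pics/c2.png

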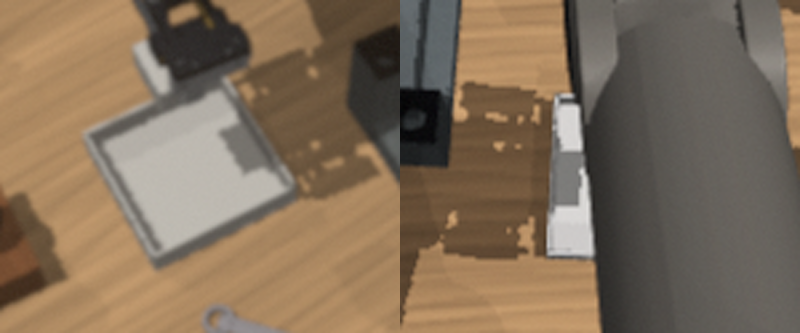

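The cap is in the gripper above the tray (left crop, about (165,75)), and the bare leg's insert is now visible (right crop, about (418,118)). I lower it now.

```bash
python3 -m crank '[[0.003,0.0085,0.02,0,0,0,1],[0,0,0.03,0,0,0,1],[0,0,0.03,0,0,0,1],[0,0,0.03,0,0,0,1],[0,0,0.025,0,0,0,1],[0,0,0.015,0,0,0,1],[0,0,0.012,0,0,0,1],[0,0,0.006,0,0,0,1],[0,0,0,0,0,0,1],[0,0,0,0,0,0,1]]'
```

```text
t: 6.4
position: [0.5006, -0.0983, 0.0201]
orientation: [2.378, 2.052, 0.001]
ft_force: [-0.4, 0.4, -0.7]
opening: 0.0582
grip_force: 10.0
```

```bash
python3 -m crank '[[0,0,0.002,0,0,0,1],[0,0,0.002,0,0,0,1],[0,0,0.001,0,0,0,1],[0,0,0.001,0,0,0,1],[0,0,0,0,0,0,1]]'
python3 -m crank '[[0,0,0.0007,0,0,0,1],[0,0,0.0007,0,0,0,1],[0,0,0,0,0,0,1]]'
```

```text
t: 6.9
position: [0.5001, -0.0985, 0.0134]
orientation: [-2.379, -2.052, 0.0]
ft_force: [0.7, -0.2, -0.7]
opening: 0.0583
grip_force: 10.0
t: 7.2
position: [0.5001, -0.0985, 0.012]
orientation: [-2.379, -2.052, 0.0]
ft_force: [0.2, -0.1, -0.1]
opening: 0.058
grip_force: 10.0
```

```bash
python3 -m crank '[[0,0,0.001,0,0,0,1],[0,0,0,0,0,0,1]]'
python3 -m crank '[[0,0,0,0,0,0,-1],[0,0,0,0,0,0,-1],[0,0,0,0,0,0,-1],[0,0,0,0,0,0,-1],[0,0,0,0,0,0,-1],[0,0,-0.005,0,0,0,-1],[0,0,-0.02,0,0,0,-1],[0,0,-0.04,0,0,0,-1],[0,0,-0.05,0,0,0,-1],[0,0,-0.05,0,0,0,-1],[0,0,0,0,0,0,-1]]'
python3 -c "
from h import *
to([.463,-.316,.177])"
```

```text
t: 7.4
position: [0.5002, -0.0985, 0.0113]
orientation: [2.378, 2.052, -0.0]
ft_force: [-1.8, 0.0, 4.4]
opening: 0.0581
grip_force: 10.0
t: 8.5
position: [0.5033, -0.0987, 0.1826]
orientation: [2.373, 2.047, 0.009]
ft_force: [-0.8, 1.0, -0.7]
opening: 0.0939
grip_force: 0.0
t 8.5 p [ 0.5033 -0.0987  0.1826] x [ 0.147  0.989 -0.001] y [ 0.989 -0.147  0.009] z [ 0.009 -0.002 -1.   ] f [-0.84  0.97 -0.75] op 0.09393095440896045 g 0.0 q [ 0.463  0.211 -0.447  1.974  0.112  0.971 -0.185]
tool delta [-0.2209 -0.008   0.0057] yang -8.432746908552998
```

```bash
python3 -m crank '[[-0.03,-0.001,0,0,0,0,-1],[-0.04,-0.0015,0,0,0,0,-1],[-0.04,-0.0015,0,0,0,0,-1],[-0.04,-0.0015,0,0,0,0,-1],[-0.04,-0.0015,0,0,0,0,-1],[-0.03,-0.001,0,0,0,0,-1],[0,0,0,0,0,0,-1],[0,0,0,0,0,0,-1]]' 8
python3 -c "
from h import *
to([.463,-.316,.070]); snap('scene','s2.png');snap('top','t2.png')
a=cv2.imread('pics/s2.png')[140:300,160:360];b=cv2.imread('pics/t2.png')[120:280,290:490]
cv2.imwrite('pics/c3.png',np.hstack([cv2.resize(i,(400,320),interpolation=2) for i in(a,b)]))"
```

```text
t: 9.3
position: [0.4597, -0.315, 0.1759]
orientation: [-2.379, -2.05, -0.0]
ft_force: [-0.2, 1.2, -0.0]
opening: 0.0941
grip_force: 0.0
t 9.3 p [ 0.4597 -0.315   0.1759] x [0.148 0.989 0.   ] y [ 0.989 -0.148 -0.   ] z [-0.     0.001 -1.   ] f [-0.25  1.16 -0.01] op 0.094082022953468 g 0.0 q [ 0.747  0.283 -0.311  1.887  0.102  0.987  0.243]
tool delta [-0.0005  0.0034  0.1059] yang -8.493077312396245
```

View pics/c3.png

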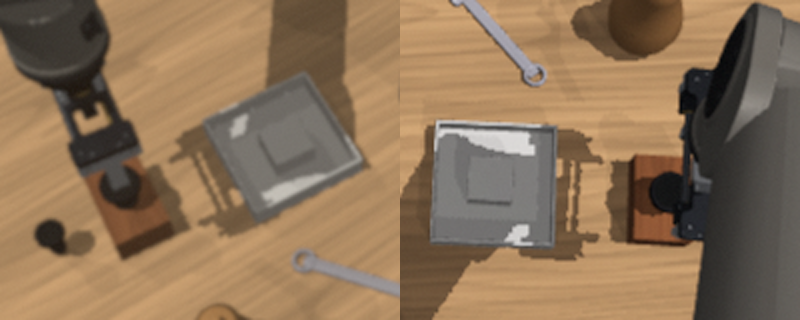

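The cap stands flat in the tray, at about (285,140) in the left crop and (490,182) in the right. The gripper is over the foot on the block, so I descend and centre-squeeze it at two yaws.

```bash
python3 -m crank '[[0,0.003,0.02,0,0,0,-1],[0,0,0.03,0,0,0,-1],[0,0,0.03,0,0,0,-1],[0,0,0.016,0,0,0,-1],[0,0,0.01,0,0,0,-1],[0,0,0,0,0,0,-1]]' 5
python3 -m crank '[[0,0,0,0,0,0,1],[0,0,0,0,0,0,1],[0,0,0,0,0,0,1],[0,0,0,0,0,0,1],[0,0,0,0,0,0,1],[0,0,0,0,0,0,1],[0,0,0,0,0,0,1],[0,0,0,0,0,0,1]]'
python3 -c "
from h import *
st()"
```

```text
t: 10.0
position: [0.4628, -0.3142, 0.0693]
orientation: [-2.376, -2.053, 0.0]
ft_force: [-0.7, 0.4, -0.2]
opening: 0.0941
grip_force: 0.0
t: 10.8
position: [0.463, -0.3155, 0.0702]
orientation: [2.379, 2.052, 0.0]
ft_force: [-0.7, 0.4, 3.1]
opening: 0.0519
grip_force: 5.0
t 10.8 p [ 0.463  -0.3155  0.0702] x [ 0.147  0.989 -0.   ] y [ 0.989 -0.147  0.   ] z [ 0. -0. -1.] f [-0.68  0.38  3.06] op 0.051866655742555536 g 5.000192373991013 q [ 0.719  0.418 -0.29   1.966  0.166  0.78   0.187]
```

```bash
python3 -m crank '[[0,0,0,0,0,0,-0.5],[0,0,0,0,0,0,-0.5],[0,0,0,0,0,8,-0.5],[0,0,0,0,0,8,-0.5],[0,0,0,0,0,8,-0.5],[0,0,0,0,0,8,-0.5],[0,0,0,0,0,8,-0.5],[0,0,0,0,0,8,-0.5],[0,0,0,0,0,8,-0.5],[0,0,0,0,0,8,-0.5],[0,0,0,0,0,8,-0.5],[0,0,0,0,0,8,-0.5]]'
python3 -m crank '[[0,0,0,0,0,8,-0.5],[0,0,0,0,0,0,1],[0,0,0,0,0,0,1],[0,0,0,0,0,0,1],[0,0,0,0,0,0,1],[0,0,0,0,0,0,1],[0,0,0,0,0,0,1]]'
python3 -c "
from h import *
st()"
```

```text
t: 12.0
position: [0.463, -0.3153, 0.07]
orientation: [-3.141, -0.034, 0.0]
ft_force: [0.5, -0.4, -0.6]
opening: 0.0704
grip_force: 0.0
t: 12.7
position: [0.4629, -0.3154, 0.0701]
orientation: [-3.137, 0.175, 0.0]
ft_force: [0.3, 1.4, 0.2]
opening: 0.0519
grip_force: 5.0
t 12.7 p [ 0.4629 -0.3154  0.0701] x [ 0.994 -0.111 -0.   ] y [-0.111 -0.994 -0.   ] z [-0.  0. -1.] f [0.27 1.36 0.17] op 0.05190648322122109 g 5.00011682510376 q [ 0.435  0.403  0.059  1.984 -0.034  0.755 -1.168]
```

```bash
python3 -m crank '[[0,0,0,0,0,0,-0.5],[0,0,0,0,0,0,-0.5],[0,0,0,0,0,-8.5,-0.5],[0,0,0,0,0,-8.5,-0.5],[0,0,0,0,0,-8.5,-0.5],[0,0,0,0,0,-8.5,-0.5],[0,0,0,0,0,-8.5,-0.5],[0,0,0,0,0,-8.5,-0.5],[0,0,0,0,0,-8.5,-0.5],[0,0,0,0,0,-8.5,-0.5],[0,0,0,0,0,-8.5,-0.5],[0,0,0,0,0,-8.5,-0.5]]' 30
python3 -m crank '[[0,0,0,0,0,0,1],[0,0,0,0,0,0,1],[0,0,0,0,0,0,1],[0,0,0,0,0,0,1],[0,0,0,0,0,0,1],[0,0,0,0,0,0,1]]'
python3 -m crank '[[0,0,-0.01,0,0,0,1],[0,0,-0.02,0,0,0,1],[0,0,-0.04,0,0,0,1],[0,0,-0.04,0,0,0,1],[0,0,-0.04,0,0,0,1],[0,0,0,0,0,0,1]]'
python3 -c "
from h import *
to([.5475,.1003,.22])
snap('top','t3.png');snap('scene','s3.png')"
```

```text
t: 13.9
position: [0.463, -0.3155, 0.0701]
orientation: [2.425, 1.997, -0.0]
ft_force: [-0.2, 0.7, 1.0]
opening: 0.0708
grip_force: 0.0
t: 14.5
position: [0.463, -0.3153, 0.0701]
orientation: [-2.432, -1.989, 0.0]
ft_force: [-0.3, -0.6, 0.5]
opening: 0.0513
grip_force: 30.0
t: 15.1
position: [0.4653, -0.3165, 0.2261]
orientation: [2.426, 1.984, 0.004]
ft_force: [0.5, 0.2, -2.1]
opening: 0.051
grip_force: 30.0
t 15.1 p [ 0.4653 -0.3165  0.2261] x [ 0.198  0.98  -0.003] y [ 0.98  -0.198  0.008] z [ 0.007 -0.004 -1.   ] f [ 0.46  0.17 -2.12] op 0.05099109770475289 g 29.999662935733795 q [ 0.742  0.237 -0.305  1.828  0.081  1.08   0.208]
tool delta [ 0.4248 -0.0021  0.0049] yang -11.442969886010175
```

```bash
python3 -c "
from h import *
a=cv2.imread('pics/s3.png')[155:205,350:400];b=cv2.imread('pics/t3.png')[165:215,230:280]
m=np.hstack([cv2.resize(i,(400,400),interpolation=2) for i in(a,b)]).astype(float)
cv2.imwrite('pics/c4.png',np.clip(255*(m/255)**.5,0,255))"
```

```text
[ WARN:0@0.355] global loadsave.cpp:1063 imwrite_ Unsupported depth image for selected encoder is fallbacked to CV_8U.
```

View pics/c4.png

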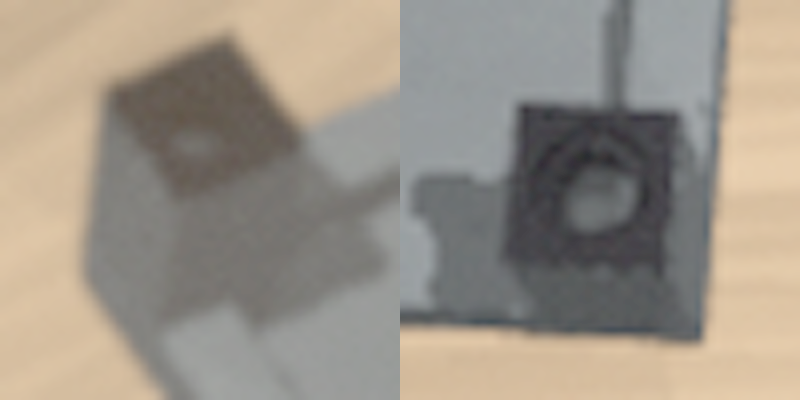

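The leg's square black end is clear, with corners at scene (363,166)–(388,174) and top (245,178)–(263,199). The bore is visible in its middle.

```bash
python3 -c "
from h import *
S=dict(np.load('/tmp/scene.npz'));T=dict(np.load('/tmp/top.npz'))
A=np.array([(105,90),(232,35),(300,150),(180,200)])/8+(349.6,154.6)
B=np.array([(120,102),(279,113),(265,274),(106,262)])/8+(229.6,164.6)
for s,P in((S,A),(T,B)):
    w=np.array([atz(s,*p,.120) for p in P]);print(w.mean(0).round(4),np.round(np.linalg.norm(w-np.roll(w,1,0),axis=1),3))
print(tri(S,A.mean(0),T,B.mean(0)))
"
```

```text
[0.5485 0.1002 0.12  ] [0.048 0.048 0.049 0.044]
[0.545  0.1007 0.12  ] [0.05  0.049 0.05  0.048]
(array([0.54627677, 0.10176114, 0.11540228]), np.float64(0.0011693034835690268))
```

```bash
python3 -m crank '[[0.02,0,0,0,0,0,1],[0.035,0,0,0,0,0,1],[0.04,0,0,0,0,0,1],[0.04,0,0,0,0,0,1],[0.045,0,0,0,0,0,1],[0.045,0,0,0,0,0,1],[0.045,0,0,0,0,0,1],[0.045,0,0,0,0,0,1],[0.04,0,0,0,0,0,1],[0.035,0,0,0,0,0,1],[0.02,0,0,0,0,0,1],[0.012,0,0,0,0,0,1]]'
python3 -m crank '[[0,0,0,0,0,0,1],[0,0,0,0,0,0,1]]'
python3 -c "
from h import *
to([.547,.1005,.185])"
```

```text
t: 16.4
position: [0.5459, 0.1001, 0.2189]
orientation: [-2.428, -1.991, 0.002]
ft_force: [-0.4, -0.3, -1.2]
opening: 0.0512
grip_force: 30.0
t: 16.6
position: [0.5463, 0.0971, 0.2195]
orientation: [-2.432, -1.988, 0.002]
ft_force: [0.4, -0.1, -1.3]
opening: 0.0513
grip_force: 30.0
t 16.6 p [0.5463 0.0971 0.2195] x [ 0.199  0.98  -0.001] y [ 0.98  -0.199 -0.001] z [-0.001 -0.    -1.   ] f [ 0.39 -0.12 -1.34] op 0.05132634298460513 g 29.99964326620102 q [ 0.183  0.265 -0.561  1.833  0.158  1.089 -0.637]
tool delta [0.0035 0.0001 0.0345] yang -11.470486696144873
```

```bash
python3 -m crank '[[0.0035,0,0.01,0,0,0,1],[0,0,0.012,0,0,0,1],[0,0,0.008,0,0,0,1],[0,0,0.004,0,0,0,1],[0,0,0.002,0,0,0,1],[0,0,0,0,0,0,1]]'
python3 -m crank '[[0,0,0.002,0,0,0,1],[0,0,0.002,0,0,0,1],[0,0,0.002,0,0,0,1],[0,0,0,0,0,0,1]]'
```

```text
t: 17.2
position: [0.5472, 0.1016, 0.1839]
orientation: [-2.431, -1.989, 0.0]
ft_force: [-0.7, 0.4, -1.3]
opening: 0.0512
grip_force: 30.0
t: 17.6
position: [0.5472, 0.1016, 0.1779]
orientation: [-2.432, -1.989, 0.0]
ft_force: [-0.8, -0.4, -1.7]
opening: 0.0513
grip_force: 30.0
```

```bash
python3 -m crank '[[0,0,0.002,0,0,0,1],[0,0,0.002,0,0,0,1],[0,0,0,0,0,0,1]]'
```

```text
t: 17.9
position: [0.5472, 0.1016, 0.1738]
orientation: [-2.431, -1.989, 0.0]
ft_force: [0.4, -0.6, -1.7]
opening: 0.0515
grip_force: 30.0
```

```bash
python3 -m crank '[[-0.0008,0,0.002,0,0,0,1],[0,0,0.002,0,0,0,1],[0,0,0,0,0,0,1]]'
python3 -m crank '[[0,0,0.002,0,0,0,1],[0,0,0.002,0,0,0,1],[0,0,0,0,0,0,1]]'
```

```text
t: 18.2
position: [0.5471, 0.1008, 0.1699]
orientation: [-2.432, -1.989, 0.0]
ft_force: [0.2, 1.2, -2.1]
opening: 0.0513
grip_force: 30.0
t: 18.5
position: [0.5471, 0.1009, 0.1658]
orientation: [-2.431, -1.989, 0.0]
ft_force: [0.3, -0.4, -1.0]
opening: 0.0513
grip_force: 30.0
```

```bash
python3 -m crank '[[0,0,0.002,0,0,0,1],[0,0,0.002,0,0,0,1],[0,0,0.001,0,0,0,1],[0,0,0,0,0,0,1]]'
python3 -m crank '[[0,0,0.001,0,0,0,1],[0,0,0.001,0,0,0,1],[0,0,0,0,0,0,1]]'
```

```text
t: 18.9
position: [0.5471, 0.1009, 0.161]
orientation: [-2.432, -1.989, 0.0]
ft_force: [-0.2, -0.5, -1.8]
opening: 0.0512
grip_force: 30.0
t: 19.2
position: [0.5471, 0.1008, 0.159]
orientation: [-2.432, -1.989, 0.0]
ft_force: [-0.3, 1.2, -0.8]
opening: 0.0511
grip_force: 30.0
```

```bash
python3 -m crank '[[0,0,0.001,0,0,0,1],[0,0,0.001,0,0,0,1],[0,0,0,0,0,0,1]]'
```

```text
t: 19.5
position: [0.5471, 0.1008, 0.157]
orientation: [-2.432, -1.989, 0.0]
ft_force: [1.4, 1.3, -1.0]
opening: 0.0516
grip_force: 30.0
```

```bash
python3 -m crank '[[0,0,0.001,0,0,0,1],[0,0,0.001,0,0,0,1],[0,0,0,0,0,0,1]]'
```

```text
t: 19.8
position: [0.5471, 0.1009, 0.155]
orientation: [-2.432, -1.989, 0.0]
ft_force: [0.3, 0.6, -1.5]
opening: 0.0515
grip_force: 30.0
```

```bash
python3 -m crank '[[0,0,0.001,0,0,0,1],[0,0,0.001,0,0,0,1],[0,0,0,0,0,0,1]]'
```

```text
t: 20.1
position: [0.5471, 0.1009, 0.153]
orientation: [-2.431, -1.989, 0.0]
ft_force: [-0.1, 0.3, -1.4]
opening: 0.0512
grip_force: 30.0
```

```bash
python3 -m crank '[[0,0,0.001,0,0,0,1],[0,0,0.001,0,0,0,1],[0,0,0,0,0,0,1]]'
```

```text
t: 20.4
position: [0.5473, 0.1012, 0.1516]
orientation: [2.431, 1.989, 0.001]
ft_force: [-1.6, 0.9, 7.8]
opening: 0.0517
grip_force: 30.0
```

```bash
python3 -m crank '[[0,0,0.001,0,0,0,1],[0,0,0.001,0,0,0,1],[0,0,0,0,0,0,1]]'
```

```text
t: 20.7
position: [0.548, 0.1017, 0.151]
orientation: [2.43, 1.989, 0.003]
ft_force: [-6.5, 0.4, 24.7]
opening: 0.0514
grip_force: 30.0
```

```bash
python3 -m crank '[[0,0,-0.0012,0,0,0,1],[0,0,-0.0002,0,0,-6,1],[0,0,-0.0002,0,0,-6,1],[0,0,-0.0002,0,0,-6,1],[0,0,0,0,0,0,1]]'
```

```text
t: 21.2
position: [0.5479, 0.1013, 0.1519]
orientation: [2.085, 2.349, 0.003]
ft_force: [-0.8, 0.3, 11.0]
opening: 0.0514
grip_force: 30.0
```

```bash
python3 -m crank '[[0,0,-0.0002,0,0,-6,1],[0,0,-0.0002,0,0,-6,1],[0,0,-0.0002,0,0,-6,1],[0,0,0,0,0,0,1]]'; python3 -c "
from h import *
to([.547,.1005,.15])"
```

```text
t: 21.6
position: [0.5479, 0.1013, 0.1525]
orientation: [1.692, 2.646, 0.002]
ft_force: [-0.7, 1.5, 11.3]
opening: 0.051
grip_force: 30.0
t 21.6 p [0.5479 0.1013 0.1525] x [-0.42   0.908 -0.   ] y [0.908 0.42  0.002] z [ 0.002  0.001 -1.   ] f [-0.66  1.47 11.27] op 0.05098755664070037 g 30.001470744609833 q [ 0.253  0.363 -0.672  1.894  0.27   0.974 -0.108]
tool delta [-0.0004 -0.0012  0.0025] yang 24.806518453286444
```

```bash
python3 -m crank '[[0,0,-0.0003,0,0,-6,1],[0,0,-0.0002,0,0,-6,1],[0,0,-0.0002,0,0,-6,1],[0,0,0,0,0,0,1]]'
```

```text
t: 22.0
position: [0.5477, 0.1012, 0.1531]
orientation: [1.257, 2.878, 0.001]
ft_force: [-2.0, 0.6, 11.3]
opening: 0.0517
grip_force: 30.0
```

```bash
python3 -m crank '[[0,0,-0.0002,0,0,-6,1],[0,0,-0.0002,0,0,-6,1],[0,0,-0.0002,0,0,-6,1],[0,0,0,0,0,0,1]]'
```

```text
t: 22.4
position: [0.5476, 0.1012, 0.1536]
orientation: [0.792, 3.039, 0.001]
ft_force: [-2.1, 1.9, 10.2]
opening: 0.0514
grip_force: 30.0
```

```bash
python3 -m crank '[[0,0,-0.0002,0,0,-6,1],[0,0,-0.0002,0,0,-6,1],[0,0,-0.0002,0,0,-6,1],[0,0,0,0,0,0,1]]'
```

```text
t: 22.8
position: [0.5475, 0.1012, 0.1541]
orientation: [0.307, 3.126, 0.001]
ft_force: [-3.3, 1.1, 9.5]
opening: 0.0511
grip_force: 30.0
```

```bash
python3 -m crank '[[0,0,-0.0002,0,0,-6,1],[0,0,-0.0002,0,0,-6,1],[0,0,-0.0002,0,0,-6,1],[0,0,0,0,0,0,1]]'
```

```text
t: 23.2
position: [0.5474, 0.1011, 0.1545]
orientation: [-0.186, 3.135, 0.001]
ft_force: [-1.3, 0.6, 8.7]
opening: 0.0513
grip_force: 30.0
```

```bash
python3 -m crank '[[0,0,-0.0002,0,0,-6,1],[0,0,-0.0002,0,0,-6,1],[0,0,-0.0001,0,0,-6,1],[0,0,0,0,0,0,1]]'
```

```text
t: 23.6
position: [0.5469, 0.1011, 0.1545]
orientation: [0.671, -3.069, -0.001]
ft_force: [-3.0, 2.0, 2.8]
opening: 0.0514
grip_force: 30.0
```

```bash
python3 -m crank '[[0,0,-0.0002,0,0,-6,1],[0,0,-0.0002,0,0,-6,1],[0,0,-0.0001,0,0,-6,1],[0,0,0,0,0,0,1]]'
```

```text
t: 24.0
position: [0.5469, 0.1008, 0.1547]
orientation: [1.139, -2.927, -0.001]
ft_force: [-0.6, 1.9, -1.6]
opening: 0.0513
grip_force: 30.0
```

Contact has gone, so the thread start has been passed. I lower the foot onto the next thread.

```bash
python3 -m crank '[[0,0,0.001,0,0,0,1],[0,0,0.0015,0,0,0,1],[0,0,0.0015,0,0,0,1],[0,0,0.0005,0,0,0,1],[0,0,0,0,0,0,1]]'
python3 -c "
from h import *
to([.547,.1005,.15])"
```

```text
t: 24.5
position: [0.5471, 0.1009, 0.1505]
orientation: [-1.14, 2.928, -0.0]
ft_force: [-1.7, -0.5, -0.4]
opening: 0.0513
grip_force: 30.0
t 24.5 p [0.5471 0.1009 0.1505] x [-0.737 -0.676 -0.   ] y [-0.676  0.737 -0.   ] z [ 0. -0. -1.] f [-1.66 -0.55 -0.44] op 0.051279032474586005 g 29.999855160713196 q [ 0.539  0.498 -1.073  1.882  0.501  1.063  1.575]
tool delta [ 0.0004 -0.0002  0.0005] yang 132.53465417298253
```

```bash
python3 -m crank '[[0,0,0.0005,0,0,0,1],[0,0,0.0005,0,0,0,1],[0,0,0,0,0,0,1]]'
```

```text
t: 24.8
position: [0.5475, 0.1013, 0.1502]
orientation: [-1.14, 2.926, -0.0]
ft_force: [-3.7, 0.9, 10.5]
opening: 0.0513
grip_force: 30.0
```

```bash
python3 -m crank '[[0,0,0.0005,0,0,0,1],[0,0,0,0,0,0,1],[0,0,0,0,0,0,1]]'
```

```text
t: 25.1
position: [0.5477, 0.1014, 0.1501]
orientation: [-1.14, 2.926, -0.0]
ft_force: [-4.6, 0.5, 15.9]
opening: 0.0516
grip_force: 30.0
```

```bash
python3 -m crank '[[0,0,-0.0003,0,0,4,1],[0,0,0.0002,0,0,6,1],[0,0,0.0002,0,0,6,1],[0,0,0.0002,0,0,6,1],[0,0,0.0002,0,0,6,1],[0,0,0.0002,0,0,6,1],[0,0,0,0,0,0,1]]'
python3 -c "
from h import *
to([.547,.1005,.15])"
```

```text
t: 25.8
position: [0.5477, 0.1018, 0.1491]
orientation: [-0.229, 3.132, 0.001]
ft_force: [-2.6, 2.5, 8.8]
opening: 0.0516
grip_force: 30.0
t 25.8 p [0.5477 0.1018 0.1491] x [-0.989 -0.145 -0.002] y [-0.145  0.989  0.001] z [ 0.002  0.001 -1.   ] f [-2.6   2.55  8.83] op 0.05161193159954707 g 30.002492666244507 q [ 0.447  0.443 -0.936  1.888  0.417  1.019  1.049]
tool delta [ 0.0008 -0.0012 -0.0009] yang 98.35132909524782
```

```bash
python3 -m crank '[[0,0,0.0003,0,0,8,1],[0,0,0.0003,0,0,8,1],[0,0,0.0002,0,0,8,1],[0,0,0.0003,0,0,8,1],[0,0,0.0003,0,0,8,1],[0,0,0.0002,0,0,8,1],[0,0,0.0003,0,0,8,1],[0,0,0.0003,0,0,8,1],[0,0,0.0002,0,0,8,1],[0,0,0,0,0,0,1]]'
python3 -c "
from h import *
to([.547,.1005,.15])"
```

```text
t: 26.8
position: [0.5481, 0.1014, 0.1468]
orientation: [1.658, 2.666, 0.003]
ft_force: [-0.1, 1.0, 7.5]
opening: 0.0514
grip_force: 30.0
t 26.8 p [0.5481 0.1014 0.1468] x [-0.442  0.897 -0.001] y [0.897 0.442 0.002] z [ 0.002  0.    -1.   ] f [-0.14  0.99  7.49] op 0.05138616503743525 g 30.002405047416687 q [ 0.246  0.368 -0.664  1.9    0.274  0.962 -0.086]
tool delta [-0.0003 -0.0014 -0.0032] yang 26.25089723039192
```

```bash
python3 -m crank '[[0,0,0.0003,0,0,8,1],[0,0,0.0003,0,0,8,1],[0,0,0.0002,0,0,8,1],[0,0,0.0003,0,0,8,1],[0,0,0.0003,0,0,8,1],[0,0,0.0002,0,0,8,1],[0,0,0.0003,0,0,8,1],[0,0,0.0003,0,0,8,1],[0,0,0.0002,0,0,8,1],[0,0,0,0,0,0,1]]'
python3 -m crank '[[0,0,0.0003,0,0,8,1],[0,0,0.0003,0,0,8,1],[0,0,0.0002,0,0,8,1],[0,0,0.0003,0,0,8,1],[0,0,0.0003,0,0,8,1],[0,0,0.0002,0,0,8,1],[0,0,0,0,0,0,1]]'
python3 -c "
from h import *
to([.547,.1005,.15])"
```

```text
t: 27.8
position: [0.5482, 0.1014, 0.1444]
orientation: [2.91, 1.183, 0.004]
ft_force: [1.1, 0.4, 6.5]
opening: 0.0515
grip_force: 30.0
t: 28.5
position: [0.548, 0.1011, 0.1426]
orientation: [-3.14, 0.103, -0.003]
ft_force: [-0.3, -0.3, 6.7]
opening: 0.0514
grip_force: 30.0
t 28.5 p [0.548  0.1011 0.1426] x [ 0.998 -0.065  0.002] y [-0.065 -0.998 -0.   ] z [ 0.002  0.    -1.   ] f [-0.31 -0.27  6.65] op 0.05135043428050948 g 30.002414882183075 q [-0.079  0.315 -0.264  1.922  0.103  0.915 -2.029]
tool delta [-0.0009  0.0007 -0.0074] yang -93.75404617474597
```

```bash
python3 -m crank '[[0,0,-0.0004,0,0,0,1],[0,0,0,0,0,0,-0.5],[0,0,0,0,0,0,-0.5],[0,0,0,0,0,0,-0.5],[0,0,0,0,0,-8,-0.5],[0,0,0,0,0,-8,-0.5],[0,0,0,0,0,-8,-0.5],[0,0,0,0,0,-8,-0.5],[0,0,0,0,0,-8,-0.5],[0,0,0,0,0,-8,-0.5],[0,0,0,0,0,-8,-0.5],[0,0,0,0,0,-8,-0.5]]'
python3 -m crank '[[0,0,0,0,0,-8,-0.5],[0,0,0,0,0,-8,-0.5],[0,0,0,0,0,-8,-0.5],[0,0,0,0,0,-8,-0.5],[0,0,0,0,0,-8,-0.5],[0,0,0,0,0,-8,-0.5],[0,0,0,0,0,-8,-0.5],[0,0,0,0,0,-8,-0.5],[0,0,0,0,0,-8,-0.5],[0,0,0,0,0,-8,-0.5],[0,0,0,0,0,-8,-0.5],[0,0,0,0,0,-8,-0.5]]'
python3 -c "
from h import *
to([.547,.1005,.15])"
```

```text
t: 29.7
position: [0.547, 0.1008, 0.1422]
orientation: [-2.708, -1.592, 0.0]
ft_force: [0.7, -1.3, -0.3]
opening: 0.0702
grip_force: 0.0
t: 30.9
position: [0.5471, 0.1007, 0.1422]
orientation: [-0.629, -3.078, -0.0]
ft_force: [0.4, 0.1, 0.6]
opening: 0.07
grip_force: 0.0
t 30.9 p [0.5471 0.1007 0.1422] x [-0.92   0.392  0.   ] y [0.392 0.92  0.   ] z [-0.  0. -1.] f [0.44 0.12 0.62] op 0.06996995784024981 g 0.0 q [ 0.355  0.411 -0.808  1.898  0.354  0.981  0.555]
tool delta [-0.     -0.0003 -0.0078] yang 66.89314277130154
```

```bash
python3 -m crank '[[-0.0004,0.0006,0,0,0,-4,-0.5],[0,0,0,0,0,-4,-0.5],[0,0,0,0,0,0,1],[0,0,0,0,0,0,1],[0,0,0,0,0,0,1],[0,0,0,0,0,0,1],[0,0,0,0,0,0,1],[0,0,0,0,0,0,1]]'
python3 -c "
from h import *
to([.547,.1005,.15]);snap('scene','s4.png')
cv2.imwrite('pics/c5.png',cv2.resize(cv2.imread('pics/s4.png')[60:260,230:430],(600,600),interpolation=2))"
```

```text
t: 31.7
position: [0.5477, 0.1013, 0.1423]
orientation: [-0.422, -3.113, 0.0]
ft_force: [0.2, -0.3, -0.4]
opening: 0.0516
grip_force: 30.0
t 31.7 p [0.5477 0.1013 0.1423] x [-0.964  0.266  0.   ] y [ 0.266  0.964 -0.   ] z [-0. -0. -1.] f [ 0.2  -0.26 -0.39] op 0.051585587554393846 g 29.9998739361763 q [ 0.375  0.42  -0.837  1.896  0.371  0.988  0.674]
tool delta [ 0.0004 -0.0009 -0.0077] yang 74.55645828496255
```

View pics/c5.png

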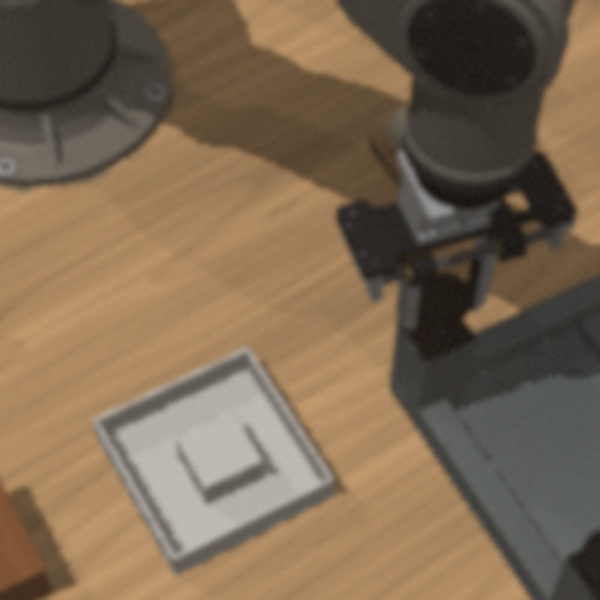

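The foot is regripped in the leg at about (440,300), and the cap stands flat in the tray at about (225,455). Now for the remaining turn.

```bash
python3 -m crank '[[0,0,0.0005,0,0,8,1],[0,0,0.0003,0,0,8,1],[0,0,0.0002,0,0,8,1],[0,0,0.0003,0,0,8,1],[0,0,0.0003,0,0,8,1],[0,0,0.0002,0,0,8,1],[0,0,0.0003,0,0,8,1],[0,0,0.0003,0,0,8,1],[0,0,0.0002,0,0,8,1],[0,0,0,0,0,0,1]]'
python3 -m crank '[[0,0,0.0003,0,0,8,1],[0,0,0.0003,0,0,8,1],[0,0,0.0002,0,0,8,1],[0,0,0.0003,0,0,8,1],[0,0,0.0003,0,0,8,1],[0,0,0.0002,0,0,8,1],[0,0,0.0003,0,0,8,1],[0,0,0.0003,0,0,8,1],[0,0,0.0002,0,0,8,1],[0,0,0,0,0,0,1]]'
python3 -c "
from h import *
to([.547,.1005,.15])"
```

```text
t: 32.75
position: [0.5475, 0.1014, 0.1398]
orientation: [2.174, 2.268, -0.001]
ft_force: [-2.6, -0.9, 1.9]
opening: 0.0515
grip_force: 30.0
t: 33.75
position: [0.5477, 0.1017, 0.1375]
orientation: [-3.091, -0.564, -0.0]
ft_force: [-2.7, 0.3, 3.0]
opening: 0.0512
grip_force: 30.0
t 33.75 p [0.5477 0.1017 0.1375] x [0.936 0.353 0.   ] y [ 0.353 -0.936 -0.   ] z [ 0.  0. -1.] f [-2.72  0.28  3.03] op 0.051199609655381326 g 30.00200092792511 q [-0.025  0.328 -0.33   1.922  0.133  0.911 -1.63 ]
tool delta [-0.0011  0.0009 -0.0125] yang -69.32601740592212
```

```bash
python3 -m crank '[[0,0,0.0003,0,0,7,1],[0,0,0.0002,0,0,7,1],[0,0,0.0002,0,0,7,1],[0,0,0,0,0,0,1],[0,0,0,0,0,0,1],[0,0,0,0,0,0,1]]'
python3 -c "
from h import *
from workcell import close_job
s,m=st()
if s['grip_force']>20 and abs(s['position'][2]-.1368)<.0015: print(close_job())"
```

```text
t: 34.35
position: [0.5479, 0.1014, 0.1367]
orientation: [-3.141, 0.003, -0.0]
ft_force: [-0.1, 1.8, 5.2]
opening: 0.0514
grip_force: 30.0
t 34.35 p [0.5479 0.1014 0.1367] x [ 1.    -0.002  0.   ] y [-0.002 -1.    -0.   ] z [ 0.  0. -1.] f [-0.11  1.8   5.25] op 0.05140874634216024 g 30.000890493392944 q [-0.08   0.323 -0.263  1.926  0.105  0.905 -1.968]
the job is handed in; nothing more can be done
None
```

The job is handed in at 34 s: the cap stands in the tray, and the foot was backed off until it dropped, then screwed forward about one turn (tip about 42 mm down, from tool height and assumed offset), still gripped and upright; no verdict was returned.

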